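# Fetch the loupe from under the low stand with the reacher

## Task

The black eye loupe has slid into the low clear-topped stand, where a hand does not fit. Take the reacher by its upright handle, put its open jaws round the loupe, squeeze the trigger to close them on it inside the stand, and bring it out onto the mat or bench in front, wholly clear of the stand. Then let go, leaving loupe and reacher standing upright; never touch the loupe with the gripper, and leave the bearing ring in the stand alone.

Things in the scene. Friction and masses are not known exactly. Their poses are not given: they have to be found in the camera images.
- handle (a point): Middle of the reacher's upright handle, 68 mm above its underside; +x along the shaft to the jaws, z up. Rear: fixed grey post (face 25 mm behind this point); front: orange trigger post (face 25 mm ahead): 50 mm over both, 22-24 mm wide, from 36 to 98 mm height. A gripper from above that closes along the shaft takes both. All else at this end stays below 33 mm.
- trigger (a joint): Squeeze of the trigger towards the fixed post, m: 0 let go (handle 50 mm over both posts), 0.014 full (36 mm). A spring pushes back: 7 N at first, 11 N when full, about 18 N with the loupe held. Each jaw moves in 1.7 mm per mm of trigger. With 3 mm squeezed (fingers 47 mm apart) the reacher can be lifted and carried, its jaws still wide open.
- jaws (a point): Mid-point between the two orange jaw pads, 200 mm ahead of the handle point along the shaft, 15 mm above the reacher's underside; axes as the handle's. Pads 50 mm long (25 mm either side of this point), 20 mm high, 68 mm apart when open, 58 mm at 3 mm of trigger, 20 mm when shut on nothing. The crossbar's front face is 33 mm behind this point, the tips 29 mm ahead.
- jaw_left: The orange jaw pad on the reacher's +y side, sprung: it gives by up to 9 mm, so a full squeeze holds the loupe gently. Its origin is not at the pad: with the trigger let go it coincides with the reacher's origin.
- jaw_right: The orange jaw pad on the reacher's -y side; spring and origin as for the left one.
- reacher: Pick-up tool, 270 mm long, 0.3 kg: grey, with orange trigger and jaws; stands on a wide rubber foot (75 x 56 mm) under the handle and a small foot near the jaws. 110 mm wide over the open jaws and the crossbar behind them. Origin on its underside, 3 mm ahead of below the handle point; +x to the jaws, z up.
- loupe_center (a point): Centre of the eye loupe, a black barrel 32 mm in diameter and 26 mm high, upright on the stand's floor plate (5 mm above the bench), 30 g; this point is 13 mm above its underside. The green mat in front, on which the reacher stands, is 3 mm thick.
- loupe: The eye loupe; origin at the centre of its underside.
- stand: Low stand fixed to the bench: 140 (x) by 320 mm (y), a 5 mm thick floor plate, two grey side walls and a clear top, open in front and behind, 50 mm clear height, top at 61 mm. Origin on the bench under its middle; front edge 70 mm along its -x (towards the robot); walls' inner faces at y = +-154 mm. An oil bottle (118 mm tall) and a green carton (30 mm) stand fixed on its rear half.
- bearing_ring: Steel bearing ring, 62 mm in diameter, 12 mm high, lying on the floor plate about 130 mm to one side of the loupe; origin at the centre of its underside. To be left alone.

How it is judged:
By the outcome, as a careful person would: the job done as asked, in the order asked, and still so for the second after the job is handed in, with the robot touching nothing.
It also fails if it takes over 48 s, if anything falls off the work surface, if the arm or the gripper's body presses on something with over 40 N, if the wrist force passes 120 N, or if a joint passes its speed limit or range.

## Robot

A 6-joint arm with a two-finger parallel gripper is mounted at the origin on a cart in front of the work surface, level with it; the furniture and walls round the work are solid. World frame = base frame: x ahead of the robot, y to its left, z up, the work surface at z = 0. Lengths are in m, angles in rad, forces in N, time in s.
With the tool pointing down it reaches from about 0.275 to 0.825 m from the base axis. Payload 4.9 kg.
Tool frame: the origin (TCP) lies midway between the tips of the shut fingers; the grasp point (between the pads) lies 19 mm behind it; x points along the fingers, z is the direction in which the jaws open and shut, and the axes are right-handed (so a half turn about x gives the same grasp; the last joint's range is limited). The gripper opens to 85 mm and grips with 20 to 120 N. Pads are 22 mm wide; open, the fingers measure 114 mm over their backs; the gripper's body (76 mm by 85 mm) begins 54 mm behind the grasp point. The pads swing forward as they close: fully open they stand 13 mm farther back than shut.
Start: joints at [1.204, 0.326, -0.193, 1.052, 0, 1.437], TCP at [0.127, 0.535, 0.231] pointing down, gripper open.
Joint ranges: [-2.65, 2.65], [-0.97, 1.79], [-1.3, 1.35], [-1.93, 2.1], [-1.47, 1.37], [-3.14, 3.14]. Speed limits (rad/s): [2.57, 2.57, 3.14, 3.14, 3.14, 3.14].

## Interface

Orientations are given as a rotation vector (axis times angle).
In Python, from cell import bot, viewer, finish_job gives the robot as it stands.
- The arm moves only by the tool apply_moves, never from a script. Its argument "motion" is a list of rows, each a list of 2 entries, a list of its own where there are three numbers: the shift along the tool's x, y, z in cm, then the turn about the tool's x in degrees. A call has exactly 10 rows; each row is the pose to reach, as a shift and turn from the pose measured when the call began, along the tool's axes at that moment; what a row does not reach only later rows make up. A row lasts 1/10 s, in which the tool goes at most 50 mm and 8.59 degrees, less where a joint would pass 70% of its speed; a pose out of reach is approached as far as the arm can. A call with a gripper value outside its range is refused whole. "gripper" is the closure, from 0 (fully open) to 1 (shut), set as the call begins (left out, the last holds). The fingers move at their own pace and stop on an object; "newtons" is the grip in N (left out, the last holds). Time passes only in rows, so rows that repeat a pose let the fingers close, or fill a call up. It gives the time, the measured TCP pose, the force and the opening at its end, in the units of the state.
- bot.get_state(): the state, without advancing time (a new reading comes with each control period).
- viewer.get_image(name): name is "side" or "top" or "wrist"; returns a dict with "color" (420x560x3 uint8, red, green, blue), "vertical_fov" (degrees; the focal length in pixels is half the picture's height over the tangent of half this angle, whatever the lens; pixels are square), "cx", "cy" (the principal point, pixels), "pose" (4x4, takes a point from camera to world coordinates). Camera axes: x right, y up, looking along -z (the intrinsics and any distortion apply to the point x, -y, -z); pixel columns grow to the right and rows downward; lengths in m; the calibration is good to about 2 mm. A picture is of the moment at which its call begins. There is no depth.
- finish_job(): hands the job in, once; it reports no verdict.
The state is a dict: "t": time; "joint_positions": joint angles; "qvel": joint speeds; "joint_efforts": joint torques, N m; "tcp_pos": TCP position; "tcp_rot": TCP orientation; "contact_force": force on the tool from outside, world axes, zero at the start; "moment": the same for the moment, N m; "width": opening from 0.0 (shut) to 1.0 (fully open).
Only numpy, scipy, OpenCV 4.12 (cv2) and the standard library are available. Lean on these libraries where they do the work, as an engineer would, in place of code of your own. Each camera call takes 0.05 s, during which the arm holds its last target.

## Working session

There is one attempt and no reset: what is moved stays moved. The work goes in short steps, Python scripts to look and compute and a tool call to move; the robot and the scene stay as the last step left them, time stands still between calls to the robot, and variables do not carry over. Pictures are saved under pics/ and viewed, and the job is handed in when it is done.

Besides the shell and the picture viewer there is one more tool, called after "Call:" as name(argument=value, ...) on one line, values as JSON. apply_moves: Moves the arm, as the interface text tells. Its arguments: {"type":"object","properties":{"motion":{"type":"array","items":{"type":"array"}},"gripper":{"type":"number"},"newtons":{"type":"number"}},"required":["motion"]}

```bash
ls; mkdir -p pics; cat > h.py <<'E'
import numpy as np, cv2
from cell import bot, viewer, finish_job
def grab(n,tag):
    im=viewer.get_image(n); cv2.imwrite(f'pics/{tag}.png',im['color'][:,:,::-1]); np.save(f'pics/{tag}.npy',im,allow_pickle=True); return im
def load(tag): return np.load(f'pics/{tag}.npy',allow_pickle=True).item()
def ray(im,u,v):
    f=im['color'].shape[0]/2/np.tan(np.radians(im['vertical_fov'])/2)
    P=np.array(im['pose']); d=P[:3,:3]@np.array([(u-im['cx'])/f,-(v-im['cy'])/f,-1.]); return P[:3,3],d
def onz(im,u,v,z):
    o,d=ray(im,u,v); return o+d*(z-o[2])/d[2]
def proj(im,p):
    f=im['color'].shape[0]/2/np.tan(np.radians(im['vertical_fov'])/2)
    P=np.array(im['pose']); c=P[:3,:3].T@(np.array(p)-P[:3,3]); return im['cx']+f*c[0]/-c[2], im['cy']-f*c[1]/-c[2]
E
python3 - <<'E'
from h import *
for n in('side','top','wrist'):
    im=grab(n,n+'0'); print(n,{k:(v if k!='pose' else np.round(v,3).tolist()) for k,v in im.items() if k!='color'})
print(bot.get_state())
E
```

```text
pics
side {'vertical_fov': 46.31338268802188, 'cx': 283.60051012117555, 'cy': 199.71935700037173, 'pose': [[0.853, 0.241, -0.464, 0.246], [-0.522, 0.356, -0.775, -0.735], [-0.021, 0.903, 0.429, 0.454], [0.0, 0.0, 0.0, 1.0]]}
top {'vertical_fov': 44.367322285820165, 'cx': 277.4263401661572, 'cy': 195.4784631900506, 'pose': [[-0.008, 0.992, -0.127, 0.524], [-1.0, -0.009, -0.01, -0.093], [-0.011, 0.127, 0.992, 0.972], [0.0, 0.0, 0.0, 1.0]]}
wrist {'vertical_fov': 58.53908167922788, 'cx': 287.2176570559584, 'cy': 208.22986538879857, 'pose': [[0.23, -0.938, -0.26, 0.062], [0.973, 0.221, 0.064, 0.55], [-0.002, -0.267, 0.964, 0.373], [0.0, 0.0, 0.0, 1.0]]}
{'t': 0.15, 'joint_positions': array([ 1.20381546e+00,  3.26814147e-01, -1.93369902e-01,  1.05198346e+00,
       -1.82736625e-06,  1.43662045e+00]), 'qvel': array([ 3.74905433e-04, -2.97004697e-03,  3.79013404e-03,  7.06088841e-04,
       -5.84972599e-05, -2.56764677e-04]), 'joint_efforts': array([ 1.75551344e-03, -4.43704355e+01,  2.62664580e+01,  1.04216245e-02,
       -5.80337382e-05, -6.50412460e-06]), 'tcp_pos': array([0.12670398, 0.53474743, 0.23065368]), 'tcp_rot': array([-1.03677004,  1.31158135,  1.03559978]), 'contact_force': array([-0.12640236, -0.19268725, -0.4080111 ]), 'moment': array([ 0.01546302, -0.00336569,  0.01222996]), 'width': 0.9979833808298496}
```

View pics/top0.png

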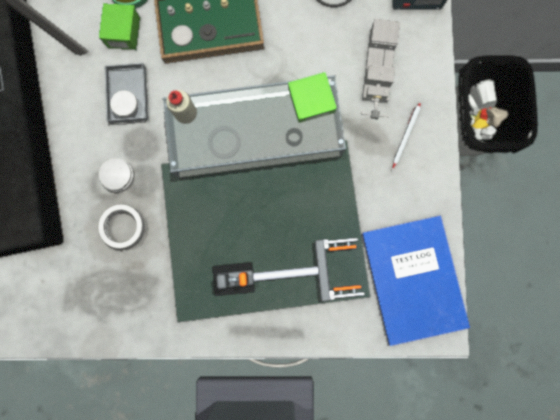

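View pics/side0.png

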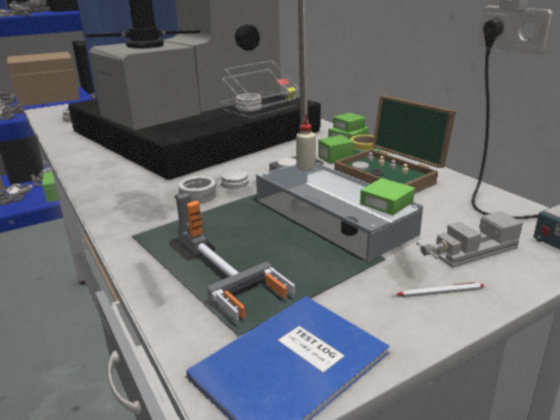

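View pics/wrist0.png

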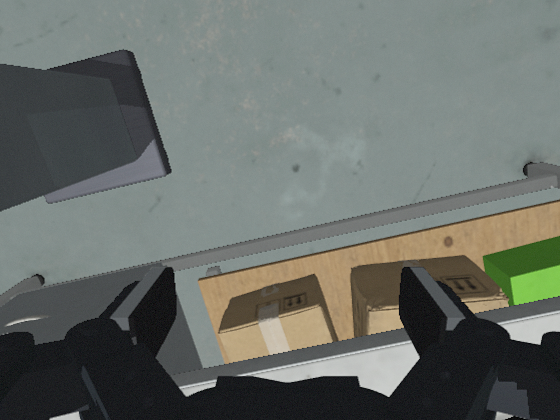

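The top view shows the reacher with its handle near (237,280) and jaws near (344,270), pointing to world -y. The loupe is near (294,137) and the ring near (224,142). I'll zoom in next.

```bash
python3 - <<'E'
from h import *
im=load('top0')['color'][:,:,::-1]
a=cv2.resize(im[60:190,150:360],None,fx=3.8,fy=3.8,interpolation=cv2.INTER_CUBIC)
b=cv2.resize(im[225:310,200:380],None,fx=4.4,fy=4.4,interpolation=cv2.INTER_CUBIC)
cv2.imwrite('pics/za.png',a);cv2.imwrite('pics/zb.png',b)
T=load('top0')
hsv=cv2.cvtColor(im,cv2.COLOR_BGR2HSV)
m=cv2.inRange(hsv,(3,130,120),(20,255,255))
n,l,s,c=cv2.connectedComponentsWithStats(m)
for i in range(1,n):
    if s[i,4]>8: print(s[i],c[i],onz(T,*c[i],0.028).round(4),onz(T,*c[i],0.101).round(4))
# loupe dark
sub=cv2.cvtColor(im,cv2.COLOR_BGR2GRAY)
print(sub[125:150,282:308])
S=load('side0');i2=S['color'][:,:,::-1]
cv2.imwrite('pics/sa.png',cv2.resize(i2[180:330,160:310],None,fx=4,fy=4,interpolation=cv2.INTER_CUBIC))
cv2.imwrite('pics/sb.png',cv2.resize(i2[150:270,250:430],None,fx=4.4,fy=4.4,interpolation=cv2.INTER_CUBIC))
E
```

```text
[479 109   9  12  74] [483.32432432 114.32432432] [ 0.7947 -0.4719  0.028 ] [ 0.7737 -0.4426  0.101 ]
[329 245  27   6 101] [341.7029703  247.54455446] [ 0.5478 -0.2005  0.028 ] [ 0.546  -0.1922  0.101 ]
[239 272   8  14 101] [242.58415842 278.79207921] [ 0.4929 -0.0198  0.028 ] [ 0.4953 -0.0255  0.101 ]
[333 285  28   6 100] [346.58 287.55] [ 0.476  -0.2076  0.028 ] [ 0.4797 -0.1987  0.101 ]
[[167 166 167 167 165 165 169 170 166 168 168 168 168 168 168 167 166 163
  166 166 170 172 170 169 170 169]
 [166 168 166 166 165 167 169 169 167 166 166 165 163 165 168 164 168 166
  165 165 168 169 168 171 172 171]
 [165 168 167 166 165 165 166 165 159 157 154 150 148 154 155 155 164 162
  164 164 167 165 169 169 168 169]
 [167 166 163 163 165 168 162 156 145 135 129 123 125 125 133 138 145 157
  164 164 166 164 165 167 168 169]
 [167 167 166 165 164 160 147 137 125 117 109 105 111 110 113 117 127 140
  151 162 165 166 165 167 170 168]
 [166 166 165 165 160 147 131 120 109 108 104 105 107 104 105 109 111 125
  141 155 167 165 167 168 167 169]
 [166 164 165 163 153 134 112 106 105 104 107 106 
[... 1321 characters left out ...]
07 108 119
  137 153 162 166 164 165 166 166]
 [164 168 166 164 162 152 135 121 112 106 104 102 103 105 107 108 122 141
  152 162 164 164 165 165 164 168]
 [167 165 164 166 165 164 155 145 130 122 113 111 111 115 120 130 141 155
  161 163 164 161 162 165 165 165]
 [165 167 166 165 167 164 161 160 155 144 136 131 134 138 142 151 162 164
  165 165 164 165 164 166 169 169]
 [167 165 164 166 163 168 165 167 164 160 155 154 154 157 162 164 164 166
  164 162 163 166 165 166 167 166]
 [168 167 168 168 166 167 169 166 165 165 165 166 166 164 166 166 167 165
  165 163 163 167 166 165 165 166]
 [167 167 166 167 167 166 166 166 166 166 165 165 166 169 169 167 168 166
  166 165 164 164 163 167 165 166]]
```

View pics/za.png

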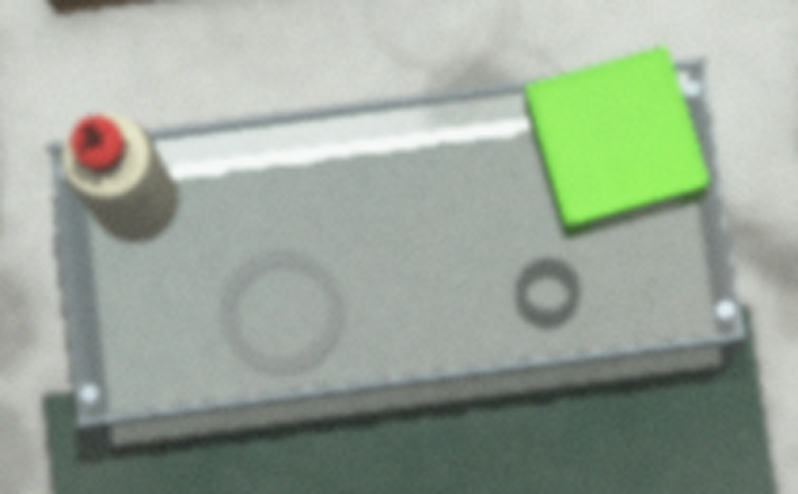

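View pics/zb.png

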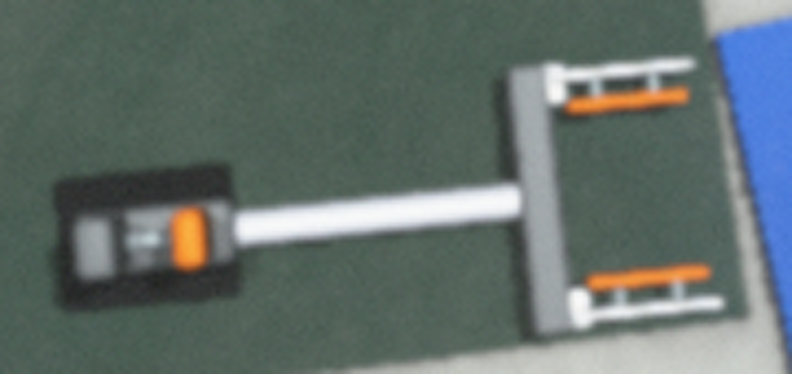

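View pics/sa.png

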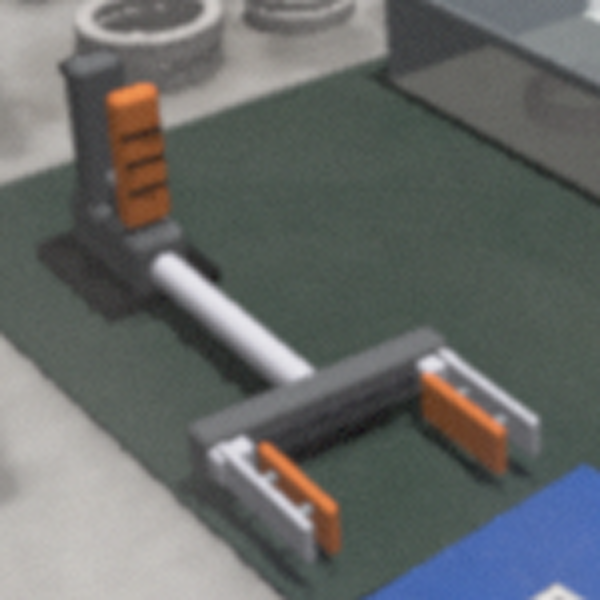

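View pics/sb.png

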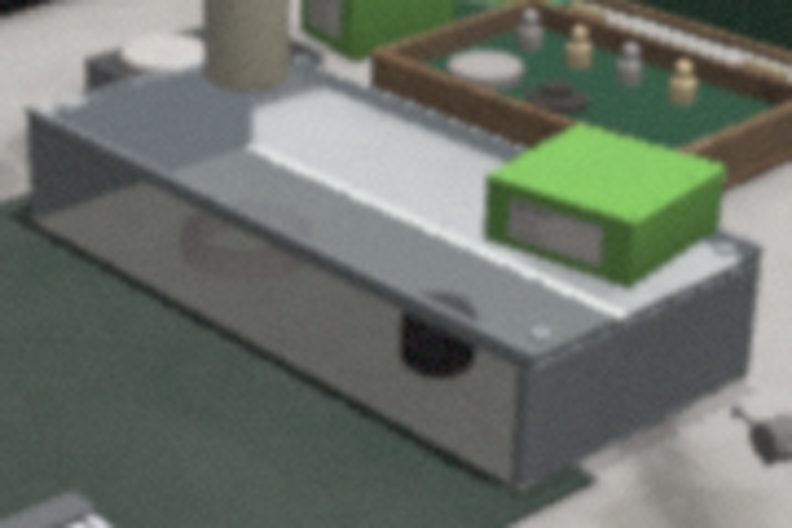

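```bash
python3 - <<'E'
from h import *
T=load('top0');S=load('side0')
A=lambda x,y:(150+x/3.8-.37,60+y/3.8-.37); B=lambda x,y:(200+x/4.4-.39,225+y/4.4-.39)
SA=lambda x,y:(160+x/4-.37,180+y/4-.37); SB=lambda x,y:(250+x/4.4-.39,150+y/4.4-.39)
def p(n,uv,z,im=T): print(n,np.round(uv,1),onz(im,*uv,z).round(4))
p('loupe top',(294.0,137.0),.031)
p('ring top',A(283,313),.017)
for n,c in dict(FL=(80,425),FR=(743,340),BL=(52,148),BR=(705,60)).items(): p('stand '+n,A(*c),.061)
for n,c in dict(FLin=(112,445),FRin=(722,368)).items(): p('floor '+n,A(*c),.005)
p('post rear L',B(80,218),.101);p('post rear R',B(78,276),.101)
p('trig front L',B(206,208),.101);p('trig front R',B(206,268),.101)
p('pad L front',B(687,96),.028);p('pad L rear',B(570,104),.028)
p('pad R front',B(708,268),.028);p('pad R rear',B(590,280),.028)
for n,c in dict(FL=(230,165),RL=(55,183),RR=(63,310),FR=(240,294)).items(): p('foot '+n,B(*c),.008)
for n,c in dict(a=(163,165),b=(177,321),c=(369,297),d=(349,152)).items(): p('mat '+n,c,.003)
# side: 
p('side loupe bottom centre',SB(437,358),.005,S)
p('side trig top front',SA(133,92),.101,S)
p('side stand FR bottom',SB(516,485),0,S)
p('side stand FR top',SB(525,365),.061,S);p('side stand FL top',SB(30,112),.061,S)
E
```

```text
loupe top [294. 137.] [ 0.754  -0.1159  0.031 ]
ring top [224.1 142. ] [0.7491 0.0164 0.017 ]
stand FL [170.7 171.5] [0.6855 0.1072 0.061 ]
stand FR [345.2 149.1] [ 0.7234 -0.207   0.061 ]
stand BL [163.3  98.6] [0.8211 0.1233 0.061 ]
stand BR [335.2  75.4] [ 0.8615 -0.1921  0.061 ]
floor FLin [179.1 176.7] [0.6852 0.1033 0.005 ]
floor FRin [339.6 156.5] [ 0.7215 -0.2032  0.005 ]
post rear L [217.8 274.2] [0.5033 0.0161 0.101 ]
post rear R [217.3 287.3] [0.4815 0.0167 0.101 ]
trig front L [246.4 271.9] [ 0.5067 -0.0319  0.101 ]
trig front R [246.4 285.5] [ 0.4842 -0.0319  0.101 ]
pad L front [355.7 246.4] [ 0.5497 -0.2261  0.028 ]
pad L rear [329.2 248.2] [ 0.5468 -0.1776  0.028 ]
pad R front [360.5 285.5] [ 0.4794 -0.2328  0.028 ]
pad R rear [333.7 288.2] [ 0.4749 -0.1843  0.028 ]
foot FL [251.9 262.1] [ 0.5227 -0.0355  0.008 ]
foot RL [212.1 266.2] [0.5158 0.0384 0.008 ]
foot RR [213.9 295.1] [0.463  0.0346 0.008 ]
foot FR [254.2 291.4] [ 0.4691 -0.0396  0.008 ]
mat a [163 165] [0.7086 0.135  0.003 ]
mat b [177 321] [0.4161 0.1031 0.003 ]
mat c [369 297] [ 0.4572 -0.2515  0.003 ]
mat d [349 152] [ 0.7304 -0.2215  0.003 ]
side loupe bottom centre [348.9 231. ] [ 0.7615 -0.1093  0.005 ]
side trig top front [192.9 202.6] [ 0.4962 -0.0231  0.101 ]
side stand FR bottom [366.9 259.8] [ 0.7299 -0.1985  0.    ]
side stand FR top [368.9 232.6] [ 0.7208 -0.2095  0.061 ]
side stand FL top [256.4 175.1] [0.6864 0.108  0.061 ]
```

```bash
cat >> h.py <<'E'
from scipy.spatial.transform import Rotation as Rn
def plan(target_xyz, yaw_z):
    """shift (cm, tool axes) and turn about tool x to bring TCP to target with tool z heading yaw_z (deg)"""
    s=bot.get_state(); R=Rn.from_rotvec(s['tcp_rot']).as_matrix()
    d=R.T@(np.array(target_xyz)-s['tcp_pos'])*100
    z=R[:,2]; cur=np.degrees(np.arctan2(z[1],z[0])); dy=(yaw_z-cur+180)%360-180
    print('t',round(s['t'],2),'tcp',s['tcp_pos'].round(4),'zyaw',cur.round(2),'xaxis',R[:,0].round(3),'y',R[:,1].round(3),'shift',d.round(2),'turn',round(-dy,2),'w',round(s['width'],3),'F',s['contact_force'].round(1),'q',s['joint_positions'].round(2))
E
python3 -c "
from h import *
plan([.4938,-.007,.048],-84.5)
plan([.4938,-.007,.048],95.5)"
```

```text
t 0.15 tcp [0.1267 0.5347 0.2307] zyaw 76.66 xaxis [-0.    -0.001 -1.   ] y [-0.973  0.231  0.   ] shift [ 18.32 -48.22 -44.22] turn 161.16 w 0.998 F [-0.1 -0.2 -0.4] q [ 1.2   0.33 -0.19  1.05 -0.    1.44]
t 0.15 tcp [0.1267 0.5347 0.2307] zyaw 76.66 xaxis [-0.    -0.001 -1.   ] y [-0.973  0.231  0.   ] shift [ 18.32 -48.22 -44.22] turn -18.84 w 0.998 F [-0.1 -0.2 -0.4] q [ 1.2   0.33 -0.19  1.05 -0.    1.44]
```

Call:
apply_moves(motion=[[[0,-2.4,-2.2],-1],[[0,-5,-4.6],-2],[[0,-8.6,-7.9],-4],[[0,-12.2,-11.2],-6],[[0,-15.8,-14.5],-8],[[0,-19.4,-17.8],-10],[[0,-23,-21.1],-12],[[0,-26.6,-24.4],-13],[[0,-30.2,-27.7],-14],[[0,-33.8,-31],-15]], gripper=0)

```text
t: 1.15
tcp_pos: [0.3847, 0.1533, 0.2311]
tcp_rot: [-1.232, 1.196, 1.231]
contact_force: [1.1, 0.2, -0.4]
width: 0.997
```

```bash
python3 -c "
from h import *
plan([.4938,-.007,.14],95.5)"
```

```text
t 1.15 tcp [0.3847 0.1533 0.2311] zyaw 91.7 xaxis [-0.    -0.001 -1.   ] y [-1.   -0.03  0.  ] shift [  9.13 -10.43 -16.34] turn -3.8 w 0.997 F [ 1.1  0.2 -0.4] q [ 0.2   0.07 -0.51  0.98 -0.    0.17]
```

Call:
apply_moves(motion=[[[1,-2.5,-3.8],-1],[[2,-5,-7.6],-2],[[3.5,-7.4,-11.4],-3],[[5,-9.2,-14],-3.8],[[6.5,-10.2,-16],-3.8],[[8,-10.4,-16.3],-3.8],[[9.1,-10.4,-16.3],-3.8],[[9.1,-10.4,-16.3],-3.8],[[9.1,-10.4,-16.3],-3.8],[[9.1,-10.4,-16.3],-3.8]])

```text
t: 2.15
tcp_pos: [0.4938, -0.0061, 0.1411]
tcp_rot: [-1.282, 1.162, 1.279]
contact_force: [-0.1, -0.0, 0.0]
width: 1.001
```

```bash
python3 -c "
from h import *
plan([.4938,-.007,.048],95.5)
grab('wrist','w1');grab('side','s1')"
```

```text
t 2.15 tcp [ 0.4938 -0.0061  0.1411] zyaw 95.56 xaxis [ 0.001 -0.001 -1.   ] y [-0.995 -0.097 -0.001] shift [ 9.31  0.02 -0.08] turn 0.06 w 1.001 F [-0.1 -0.   0. ] q [-0.16  0.31 -0.47  0.79 -0.   -0.26]
```

View pics/w1.png

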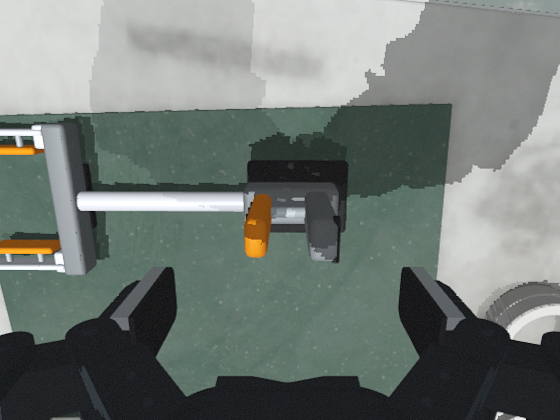

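View pics/s1.png

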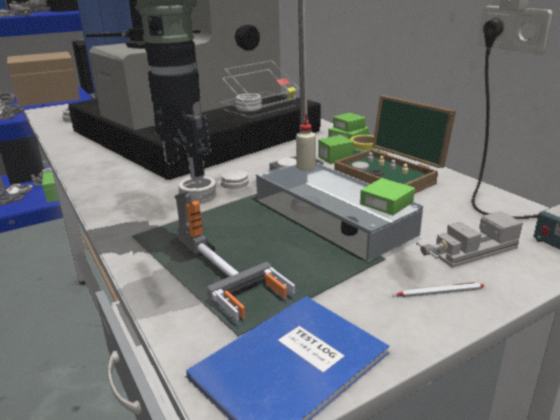

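The wrist view shows the posts at columns 245–340, midway between the fingers (about 150–420). The side view agrees, so I'll descend.

Call:
apply_moves(motion=[[[1,0,0],0],[[2.5,0,0],0],[[4,0,0],0],[[5.5,0,0],0],[[7,0,0],0],[[8,0,0],0],[[8.7,0,0],0],[[9.3,0,0],0],[[9.3,0,0],0],[[9.3,0,0],0]])

```text
t: 3.25
tcp_pos: [0.4943, -0.0064, 0.0483]
tcp_rot: [-1.282, 1.162, 1.278]
contact_force: [-0.7, 0.4, -0.4]
width: 1.001
```

Call:
apply_moves(motion=[[[0,0,0],0],[[0,0,0],0],[[0,0,0],0],[[0,0,0],0],[[0,0,0],0],[[0,0,0],0],[[0,0,0],0],[[0,0,0],0],[[0,0,0],0],[[0,0,0],0]], gripper=0.45, newtons=30)

```text
t: 4.25
tcp_pos: [0.4948, -0.0059, 0.049]
tcp_rot: [-1.283, 1.16, 1.278]
contact_force: [-0.8, 4.9, 5.7]
width: 0.554
```

```bash
python3 -c "
from h import *
plan([.4938,-.007,.048],95.5)
grab('wrist','w2');grab('side','s2');grab('top','t2')"
```

```text
t 4.25 tcp [ 0.4948 -0.0059  0.049 ] zyaw 95.58 xaxis [ 0.003 -0.001 -1.   ] y [-0.995 -0.097 -0.003] shift [ 0.1   0.11 -0.1 ] turn 0.08 w 0.554 F [-0.8  4.9  5.7] q [-0.16  0.43 -0.57  0.56 -0.   -0.26]
```

View pics/w2.png

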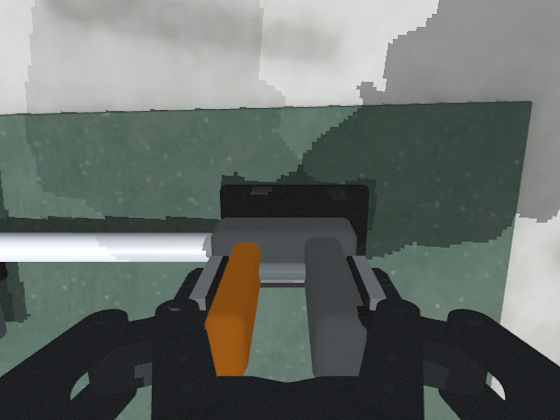

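View pics/s2.png

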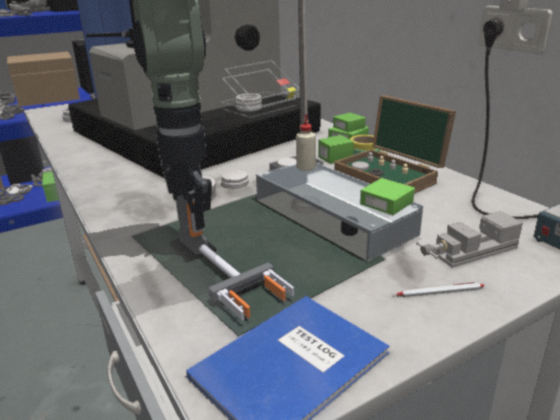

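The fingers hold both posts at about 47 mm. I'll lift gently and move back from the stand.

Call:
apply_moves(motion=[[[-0.3,0,0],0],[[-0.8,0,0],0],[[-1.4,0,0],0],[[-2,0.3,0],0],[[-2.5,1,0],0],[[-2.5,2.2,0],0],[[-2.5,3.6,0],0],[[-2.5,5,0],0],[[-2.5,6,0],0],[[-2.5,6.5,0],0]])

```text
t: 5.4
tcp_pos: [0.4282, -0.0121, 0.0736]
tcp_rot: [-1.282, 1.161, 1.279]
contact_force: [-0.6, -0.1, -3.3]
width: 0.553
```

```bash
python3 -c "
from h import *
plan([.4,-.01,.074],140)
grab('side','s3')"
```

```text
t 5.4 tcp [ 0.4282 -0.0121  0.0736] zyaw 95.56 xaxis [ 0.002 -0.    -1.   ] y [-0.995 -0.097 -0.002] shift [-0.04  2.79  0.48] turn -44.44 w 0.553 F [-0.6 -0.1 -3.3] q [-0.2   0.3  -0.71  0.56 -0.   -0.3 ]
```

View pics/s3.png

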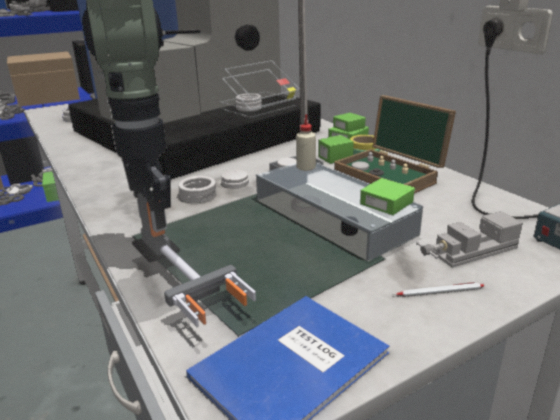

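Call:
apply_moves(motion=[[[0,0.3,0],-2],[[0,0.8,0.1],-6],[[0,1.3,0.3],-11],[[0,1.6,0.4],-16],[[0,1.8,0.5],-21],[[0,1.8,0.5],-26],[[0,1.8,0.5],-31],[[0,1.8,0.5],-36],[[0,1.8,0.5],-41],[[0,1.8,0.5],-46]])

```text
t: 6.45
tcp_pos: [0.4102, -0.009, 0.0737]
tcp_rot: [-1.839, 0.636, 1.834]
contact_force: [0.9, 1.2, -3.1]
width: 0.554
```

```bash
python3 -c "
from h import *
plan([.4363,-.1545,.074],186.9)
"
```

```text
t 6.45 tcp [ 0.4102 -0.009   0.0737] zyaw 141.77 xaxis [ 0.002 -0.001 -1.   ] y [-0.619 -0.786 -0.001] shift [-1.000e-02  9.810e+00 -1.105e+01] turn -45.13 w 0.554 F [ 0.9  1.2 -3.1] q [-0.2   0.27 -0.76  0.55 -0.   -1.11]
```

Call:
apply_moves(motion=[[[0,0,0],-5],[[0,0,0],-10],[[0,0,0],-15],[[0,0.4,-0.4],-20],[[0,1,-1.1],-25],[[0,2,-2.2],-30],[[0,3.2,-3.6],-35],[[0,4.5,-5],-40],[[0,5.8,-6.5],-43.5],[[0,7,-7.9],-45]])

```text
t: 7.45
tcp_pos: [0.4295, -0.1141, 0.0739]
tcp_rot: [2.162, 0.128, -2.156]
contact_force: [0.3, -0.0, -2.7]
width: 0.554
```

Call:
apply_moves(motion=[[[0,0.8,0],0],[[0,1.8,0],0],[[0,2.6,0],0],[[0,3.2,0],0],[[0,3.5,0],0],[[0,3.5,0],0],[[0,3.5,0],0],[[0,3.5,0],0],[[0,3.5,0],0],[[0,3.5,0],0]])

```text
t: 8.45
tcp_pos: [0.4337, -0.1486, 0.074]
tcp_rot: [2.162, 0.128, -2.156]
contact_force: [0.5, -1.0, -2.6]
width: 0.548
```

```bash
python3 -c "
from h import *
plan([.4363,-.1545,.074],186.9)
grab('side','s4');T=grab('top','t4')
im=T['color'][:,:,::-1]
cv2.imwrite('pics/t4z.png',cv2.resize(im[110:330,210:410],None,fx=2.7,fy=2.7,interpolation=cv2.INTER_CUBIC))
hsv=cv2.cvtColor(im,cv2.COLOR_BGR2HSV)
m=cv2.inRange(hsv,(3,130,120),(20,255,255))
n,l,s,c=cv2.connectedComponentsWithStats(m)
for i in range(1,n):
    if s[i,4]>8: print(s[i],c[i],onz(T,*c[i],0.053).round(4))
"
```

```text
t 8.45 tcp [ 0.4337 -0.1486  0.074 ] zyaw -173.12 xaxis [ 0.003 -0.001 -1.   ] y [ 0.12  -0.993  0.002] shift [-0.    0.62 -0.19] turn -0.02 w 0.548 F [ 0.5 -1.  -2.6] q [-0.49  0.34 -0.64  0.59  0.   -2.18]
[479 109   9  12  74] [483.18918919 114.52702703] [ 0.7871 -0.4616  0.053 ]
[316 185   7  28 102] [318.67647059 198.15686275] [ 0.6358 -0.1584  0.053 ]
[281 189   7  28 103] [284.06796117 202.54368932] [ 0.6284 -0.0961  0.053 ]
```

View pics/t4z.png

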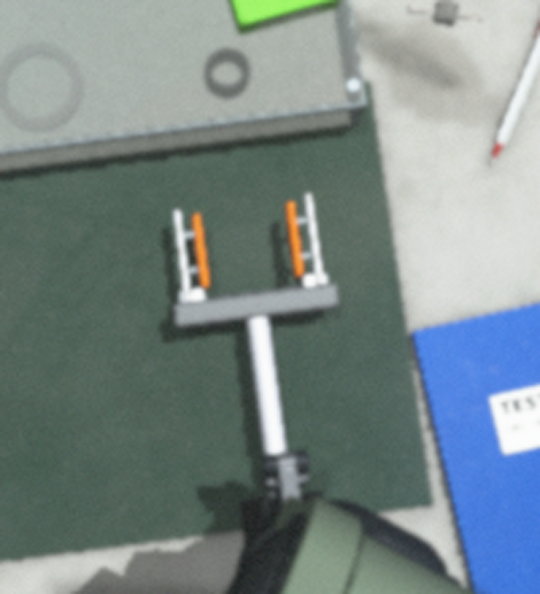

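View pics/s4.png

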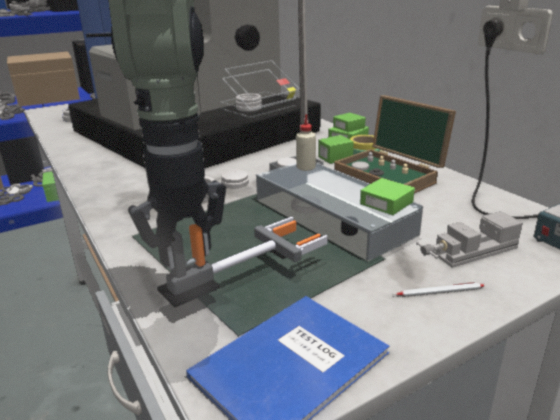

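```bash
python3 -c "
from h import *
S=load('s4');T=load('t4');S0=load('side0')
print('loupe top/bot proj side',proj(S,[.754,-.1159,.031]),proj(S,[.754,-.1159,.005]))
i=S['color'][:,:,::-1]
cv2.imwrite('pics/s4z.png',cv2.resize(i[190:310,150:350],None,fx=4,fy=4,interpolation=cv2.INTER_CUBIC))
# expected pad corners if level, underside .028
u=np.array([.9928,.1198,0]);n=np.array([-.1198,.9928,0]);J=np.array([.6321,-.1273,0])
for s in(1,-1):
  for a in(-.025,.025):
    for z in(.033,.053):
      p=J+a*u+s*.0294*n+[0,0,z]; q=proj(S,p); print(s,a,z,np.round(q,1),'zoom',np.round([(q[0]-150+.37)*4,(q[1]-190+.37)*4]))
"
```

```text
loupe top/bot proj side (np.float64(348.41921587320076), np.float64(221.08114855185357)) (np.float64(347.92386767357203), np.float64(233.51340824277878))
1 -0.025 0.033 [273.4 239.7] zoom [495. 200.]
1 -0.025 0.053 [273.  229.4] zoom [493. 159.]
1 0.025 0.033 [295.9 230.4] zoom [585. 163.]
1 0.025 0.053 [295.8 220.3] zoom [585. 123.]
-1 -0.025 0.033 [295.3 253.5] zoom [583. 256.]
-1 -0.025 0.053 [295.2 242.9] zoom [582. 213.]
-1 0.025 0.033 [318.3 243.3] zoom [675. 215.]
-1 0.025 0.053 [318.4 232.9] zoom [675. 173.]
```

View pics/s4z.png

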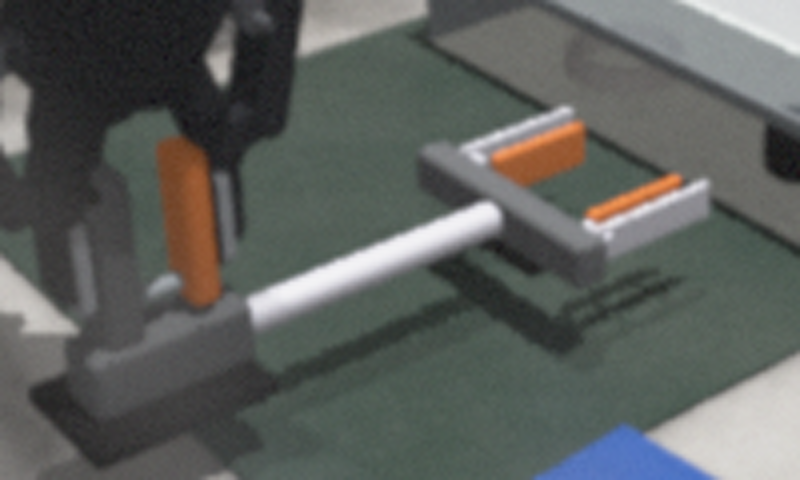

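The side view's pad corners match the level projection: predicted (585,123) and (493,159), seen (583,124) and (494,158). So the reacher hangs level. The loupe at (349,227) also matches its projection. I'll lower and start in.

Call:
apply_moves(motion=[[[0.3,0.1,0],0],[[0.8,0.2,-0.3],0],[[1.3,0.33,-0.9],0],[[1.6,0.33,-1.6],0],[[1.6,0.33,-2.3],0],[[1.6,0.33,-3],0],[[1.6,0.33,-3.7],0],[[1.6,0.33,-4.3],0],[[1.6,0.33,-4.6],0],[[1.6,0.33,-4.6],0]])

```text
t: 9.55
tcp_pos: [0.4804, -0.1465, 0.0582]
tcp_rot: [2.162, 0.128, -2.155]
contact_force: [-1.3, -0.7, -3.0]
width: 0.553
```

```bash
cat > chk.py <<'E'
from h import *
import sys
tag,zt=sys.argv[1],float(sys.argv[2])
plan([.5,-.1545,.074],186.9)
S=grab('side','s'+tag);T=grab('top','t'+tag)
im=T['color'][:,:,::-1]
a=cv2.resize(im[110:260,210:360],None,fx=2.6,fy=2.6,interpolation=cv2.INTER_CUBIC)
b=cv2.resize(S['color'][170:320,220:370][:,:,::-1],None,fx=2.6,fy=2.6,interpolation=cv2.INTER_CUBIC)
cv2.imwrite(f'pics/z{tag}.png',np.hstack([a,b]))
hsv=cv2.cvtColor(im,cv2.COLOR_BGR2HSV)
m=cv2.inRange(hsv,(3,70,80),(20,255,255))
n,l,s,c=cv2.connectedComponentsWithStats(m)
P=[]
for i in range(1,n):
    if s[i,4]>25 and c[i][1]>115: p=onz(T,*c[i],zt); P.append(p); print(s[i],c[i].round(1),p.round(4))
if len(P)==2:
    J=(P[0]+P[1])/2; d=np.array([.754,-.1159])-J[:2]; print('jaws',J.round(4),'fwd',d@[.9928,.1198],'left',d@[-.1198,.9928])
E
python3 chk.py 5 .037
```

```text
t 9.55 tcp [ 0.4804 -0.1465  0.0582] zyaw -173.11 xaxis [ 0.003 -0.002 -1.   ] y [ 0.12  -0.993  0.002] shift [-1.57  1.03 -1.86] turn -0.01 w 0.553 F [-1.3 -0.7 -3. ] q [-0.44  0.43 -0.55  0.59 -0.   -2.13]
[313 160   8  29 148] [316.3 173.9] [ 0.6827 -0.1559  0.037 ]
[279 165   8  28 137] [282.5 178.5] [ 0.6748 -0.0936  0.037 ]
jaws [ 0.6788 -0.1248  0.037 ] fwd 0.07576762760356018 left -0.0001949712733618826
```

View pics/z5.png

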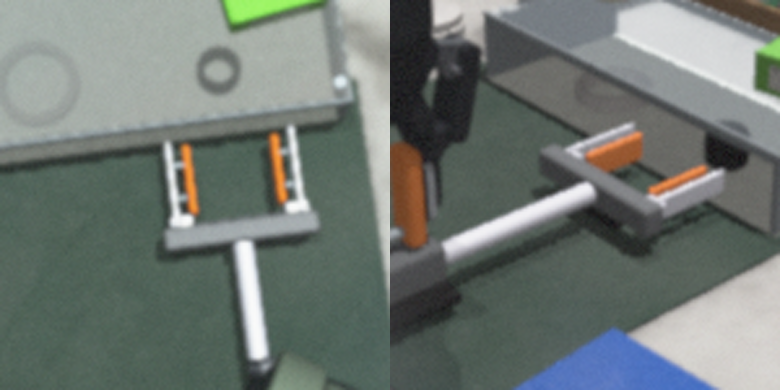

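The jaws are in line with the loupe to within 1 mm, with 76 mm to go. I'll go in 73 mm, then lower 4 mm.

Call:
apply_moves(motion=[[[0,0,-0.4],0],[[0,0,-1.2],0],[[0,0,-2.2],0],[[0,0,-3.2],0],[[0,0,-4.2],0],[[0,0,-5.2],0],[[0,0,-6.1],0],[[0,0,-6.8],0],[[0.2,0,-7.2],0],[[0.4,0,-7.3],0]])

```text
t: 10.65
tcp_pos: [0.5525, -0.1376, 0.054]
tcp_rot: [2.161, 0.128, -2.156]
contact_force: [-1.0, -0.3, -3.4]
width: 0.553
```

```bash
python3 chk.py 6 .033
```

```text
t 10.65 tcp [ 0.5525 -0.1376  0.054 ] zyaw -173.11 xaxis [ 0.002 -0.001 -1.   ] y [ 0.12  -0.993  0.002] shift [-2.01  1.05  5.41] turn -0.01 w 0.553 F [-1.  -0.3 -3.4] q [-0.37  0.54 -0.37  0.67 -0.   -2.06]
[309 126   5  24  47] [310.9 137.6] [ 0.7522 -0.1474  0.033 ]
[276 130   4  24  31] [277.5 142. ] [ 0.7443 -0.0851  0.033 ]
jaws [ 0.7482 -0.1162  0.033 ] fwd 0.0057928399640230005 left -0.00036383394132300656
```

View pics/z6.png

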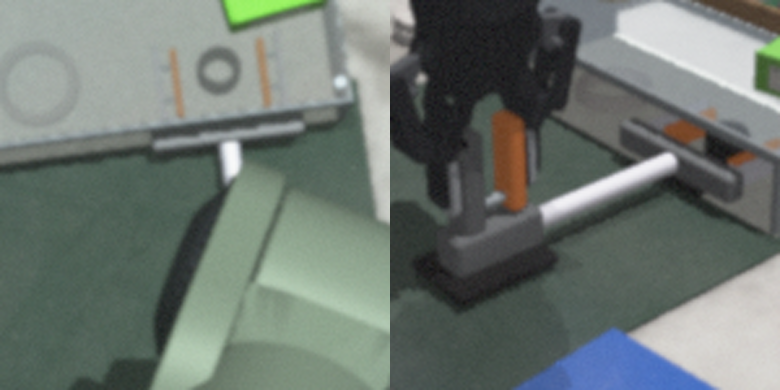

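The pads straddle the loupe, centred laterally and 6 mm short, which the squeeze makes up. I'll close in two stages.

Call:
apply_moves(motion=[[[0,0,0],0],[[0,0,0],0],[[0,0,0],0],[[0,0,0],0],[[-0.1,0,0],0],[[-0.1,0,0],0],[[-0.1,0,0],0],[[-0.1,0,0],0],[[-0.1,0,0],0],[[-0.1,0,0],0]], gripper=0.52, newtons=40)

```text
t: 11.75
tcp_pos: [0.5515, -0.1374, 0.0546]
tcp_rot: [2.16, 0.129, -2.158]
contact_force: [0.5, -0.5, -2.7]
width: 0.48
```

Call:
apply_moves(motion=[[[0,0,0],0],[[0,0,0],0],[[0,0,0],0],[[0,0,0],0],[[0,0,0],0],[[0,0,0],0],[[0,0,0],0],[[0,0,0],0],[[0,0,0],0],[[0,0,0],0]], gripper=0.6, newtons=40)

```text
t: 12.75
tcp_pos: [0.5516, -0.1375, 0.0547]
tcp_rot: [2.16, 0.129, -2.158]
contact_force: [-0.3, -0.8, -0.5]
width: 0.409
```

```bash
python3 chk.py 7 .033
```

```text
t 12.75 tcp [ 0.5516 -0.1375  0.0547] zyaw -173.12 xaxis [ 0.001 -0.001 -1.   ] y [ 0.12  -0.993  0.001] shift [-1.94  1.07  5.32] turn -0.02 w 0.409 F [-0.3 -0.8 -0.5] q [-0.37  0.53 -0.37  0.67 -0.   -2.06]
[301 124   5  23  41] [303.2 135.5] [ 0.7563 -0.133   0.033 ]
[283 127   4  23  38] [284.3 138.4] [ 0.751  -0.0978  0.033 ]
jaws [ 0.7536 -0.1154  0.033 ] fwd 0.00029138887407619154 left -0.0005332705727847802
```

View pics/z7.png

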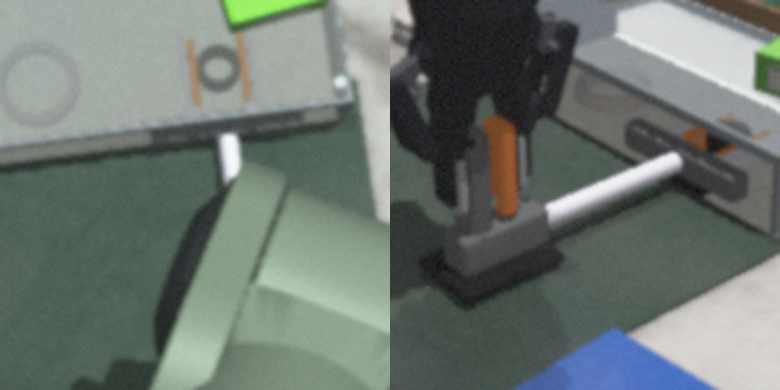

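The loupe is held, with the pads about 31 mm apart round it. I'll lift 8 mm and draw straight back.

Call:
apply_moves(motion=[[[-0.2,0,0],0],[[-0.5,0,0],0],[[-0.8,0,0],0],[[-0.9,0,0.2],0],[[-0.9,0,0.7],0],[[-0.9,0,1.4],0],[[-0.9,0,2.2],0],[[-0.9,0,3],0],[[-0.9,0,3.8],0],[[-0.9,0,4.2],0]])

```text
t: 13.85
tcp_pos: [0.5086, -0.1425, 0.0636]
tcp_rot: [2.16, 0.129, -2.159]
contact_force: [-0.1, -0.7, -3.8]
width: 0.406
```

```bash
python3 chk.py 8 .04
```

```text
t 13.85 tcp [ 0.5086 -0.1425  0.0636] zyaw -173.15 xaxis [ 0.001 -0.001 -1.   ] y [ 0.119 -0.993  0.001] shift [-1.04  1.09  1.  ] turn -0.05 w 0.406 F [-0.1 -0.7 -3.8] q [-0.41  0.46 -0.47  0.64 -0.   -2.1 ]
[305 155   6  15  66] [307.  162.6] [ 0.7035 -0.1391  0.04  ]
[286 158   6  15  65] [288.3 165. ] [ 0.6993 -0.1046  0.04  ]
jaws [ 0.7014 -0.1218  0.04  ] fwd 0.05296363747024204 left -0.00040471193606775416
```

View pics/z8.png

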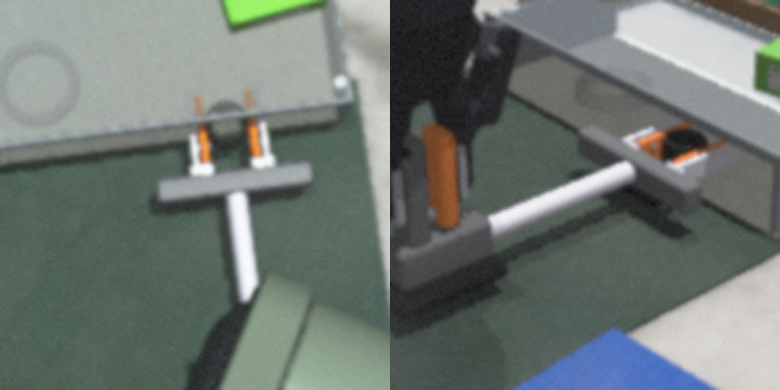

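The loupe comes along, lifted between the pads (top view near (225,120), seen past the front edge). I'll keep pulling back.

Call:
apply_moves(motion=[[[0,0,0.4],0],[[0,0,1.2],0],[[0,0,2.2],0],[[0,0,3.2],0],[[0,0,4.3],0],[[-0.2,0,5.4],0],[[-0.5,0,6.6],0],[[-0.8,0,7.8],0],[[-1,0,8.8],0],[[-1,0,9.4],0]])

```text
t: 14.95
tcp_pos: [0.4148, -0.1539, 0.074]
tcp_rot: [2.161, 0.128, -2.158]
contact_force: [-0.2, -0.6, -2.7]
width: 0.404
```

```bash
python3 chk.py 9 .054; python3 -c "
from h import *
plan([.40,-.03,.0736],96.9)"
```

```text
t 14.95 tcp [ 0.4148 -0.1539  0.074 ] zyaw -173.18 xaxis [ 0.001 -0.001 -1.   ] y [ 0.119 -0.993  0.001] shift [ 0.01  1.07 -8.45] turn -0.08 w 0.404 F [-0.2 -0.6 -2.7] q [-0.52  0.32 -0.68  0.58 -0.   -2.21]
[310 193   8  28 131] [313.5 206.7] [ 0.6204 -0.1488  0.054 ]
[291 195   8  28 126] [294.4 209.2] [ 0.6162 -0.1145  0.054 ]
jaws [ 0.6183 -0.1316  0.054 ] fwd 0.13657268038823853 left -0.0006200281607842948
t 15.05 tcp [ 0.4149 -0.1538  0.0737] zyaw -173.2 xaxis [ 0.001 -0.001 -1.   ] y [ 0.118 -0.993  0.001] shift [ 0.000e+00 -1.246e+01  1.000e-02] turn 89.9 w 0.406 F [ 0.5 -1.  -3.4] q [-0.52  0.32 -0.68  0.58 -0.   -2.21]
```

View pics/z9.png

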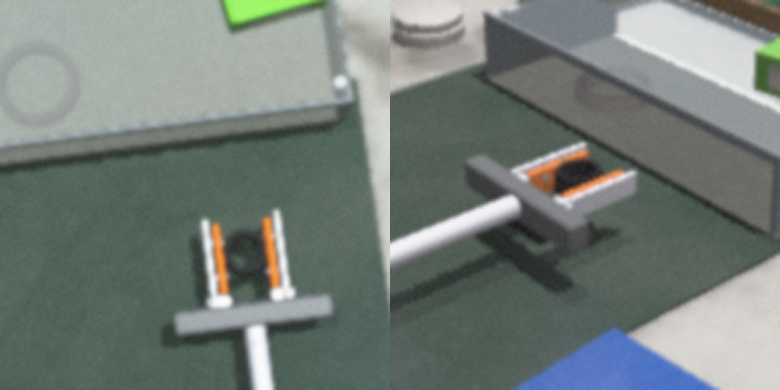

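Loupe out and held. Now I'll carry it sideways and turn the reacher back parallel to the stand, where it stands wholly on the mat.

Call:
apply_moves(motion=[[[0,-0.5,0],0],[[0,-1.5,0],0],[[0,-3,0],1],[[0,-4.6,0],3],[[0,-6.3,0],6],[[0,-8,0],10],[[0,-9.6,0],14],[[0,-11,0],18],[[0,-12,0],22],[[0,-12.5,0],26]])

```text
t: 16.05
tcp_pos: [0.3996, -0.0277, 0.0735]
tcp_rot: [-2.039, 0.345, 2.039]
contact_force: [-0.1, 0.0, -3.4]
width: 0.41
```

Call:
apply_moves(motion=[[[0,0,0],4],[[0,0,0],8],[[0,0,0],12],[[0,0,0],16],[[0,0,0],20],[[0,0,0],24],[[0,0,0],28],[[0,0,0],32],[[0,0,0],36],[[0,0,0],40]])

```text
t: 17.05
tcp_pos: [0.3997, -0.0266, 0.0734]
tcp_rot: [-1.591, 0.905, 1.592]
contact_force: [0.2, -0.8, -3.2]
width: 0.411
```

```bash
python3 -c "
from h import *
grab('side','s10')
plan([.494,-.01,.0736],95.5)"
```

```text
t 17.1 tcp [ 0.3995 -0.0267  0.0733] zyaw 120.56 xaxis [-0.     0.001 -1.   ] y [-0.861 -0.508 -0.001] shift [-0.02 -8.98 -3.37] turn 25.06 w 0.411 F [-0.1 -0.4 -2.9] q [-0.25  0.25 -0.78  0.54  0.   -0.79]
```

View pics/s10.png

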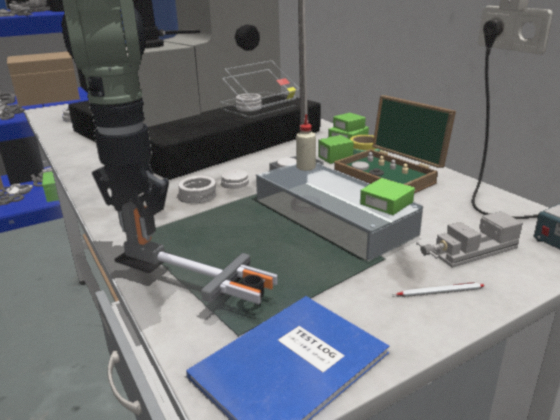

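Call:
apply_moves(motion=[[[0,-0.4,-0.1],4],[[0,-1.4,-0.3],8],[[0,-2.8,-0.6],12],[[0,-4.4,-0.9],16],[[0,-6.2,-1.2],20],[[0,-8,-1.6],22],[[0,-9.7,-2],22],[[0,-11.2,-2.3],22],[[0,-12.2,-2.5],22],[[0,-12.5,-2.5],22]])

```text
t: 18.1
tcp_pos: [0.5208, 0.0162, 0.0733]
tcp_rot: [-1.319, 1.132, 1.32]
contact_force: [-0.5, 0.4, -3.0]
width: 0.407
```

```bash
python3 -c "
from h import *
S=grab('side','s11');T=grab('top','t11')
a=cv2.resize(T['color'][220:310,200:380,::-1],None,fx=4.4,fy=4.4,interpolation=cv2.INTER_CUBIC)
cv2.imwrite('pics/t11z.png',a)
cv2.imwrite('pics/s11z.png',cv2.resize(S['color'][180:320,150:320,::-1],None,fx=4,fy=4,interpolation=cv2.INTER_CUBIC))
plan([.52,.015,.054],98.5)"
```

```text
t 18.2 tcp [0.5196 0.0159 0.0731] zyaw 98.62 xaxis [-0.001  0.002 -1.   ] y [-0.989 -0.15   0.   ] shift [ 1.91 -0.03 -0.1 ] turn 0.12 w 0.414 F [-0.1 -0.3 -3.2] q [-0.11  0.44 -0.48  0.65  0.   -0.26]
```

View pics/t11z.png

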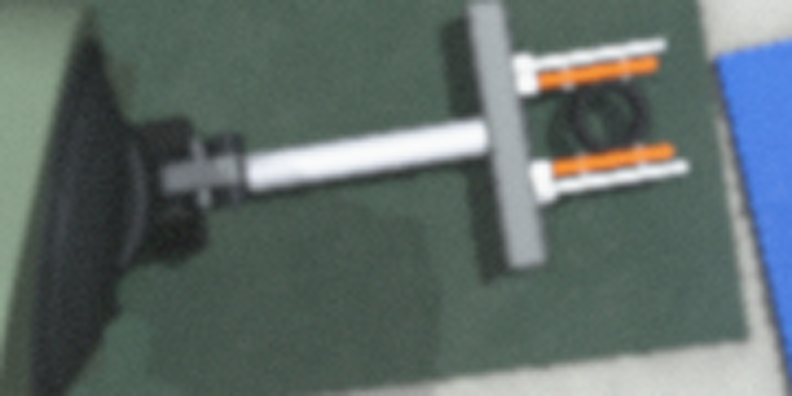

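View pics/s11z.png

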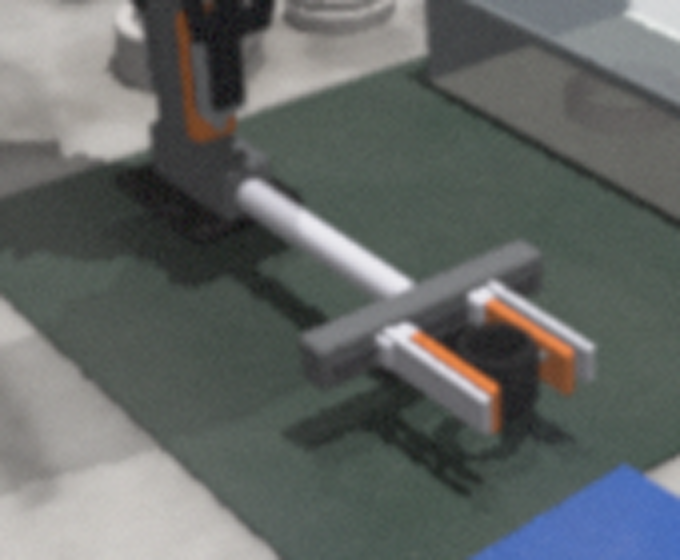

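Everything is over the mat and the loupe hangs upright. I'll lower it softly.

Call:
apply_moves(motion=[[[0.2,0,0],0],[[0.5,0,0],0],[[0.8,0,0],0],[[1.1,0,0],0],[[1.4,0,0],0],[[1.6,0,0],0],[[1.75,0,0],0],[[1.85,0,0],0],[[1.9,0,0],0],[[1.9,0,0],0]])

```text
t: 19.2
tcp_pos: [0.5197, 0.0159, 0.0542]
tcp_rot: [-1.318, 1.133, 1.32]
contact_force: [-0.2, -0.2, -2.4]
width: 0.406
```

Call:
apply_moves(motion=[[[0.03,0,0],0],[[0.05,0,0],0],[[0.08,0,0],0],[[0.1,0,0],0],[[0.1,0,0],0],[[0.1,0,0],0],[[0.1,0,0],0],[[0.1,0,0],0],[[0.1,0,0],0],[[0.1,0,0],0]])

```text
t: 20.2
tcp_pos: [0.5198, 0.0158, 0.0533]
tcp_rot: [-1.318, 1.133, 1.32]
contact_force: [-0.4, 0.6, -0.2]
width: 0.41
```

Call:
apply_moves(motion=[[[0.03,0,0],0],[[0.05,0,0],0],[[0.08,0,0],0],[[0.1,0,0],0],[[0.1,0,0],0],[[0.1,0,0],0],[[0.1,0,0],0],[[0.1,0,0],0],[[0.1,0,0],0],[[0.1,0,0],0]])

```text
t: 21.2
tcp_pos: [0.52, 0.016, 0.0527]
tcp_rot: [-1.318, 1.133, 1.32]
contact_force: [-1.8, 3.3, 5.9]
width: 0.41
```

```bash
python3 -c "
from h import *
S=grab('side','s12')
cv2.imwrite('pics/s12z.png',cv2.resize(S['color'][180:320,150:320,::-1],None,fx=4,fy=4,interpolation=cv2.INTER_CUBIC))
plan([.52,.015,.054],98.5)"
```

```text
t 21.25 tcp [0.52   0.016  0.0527] zyaw 98.64 xaxis [ 0.     0.001 -1.   ] y [-0.989 -0.15  -0.   ] shift [-0.13  0.01 -0.1 ] turn 0.14 w 0.414 F [-1.9  3.3  6.2] q [-0.11  0.47 -0.5   0.61  0.   -0.26]
```

View pics/s12z.png

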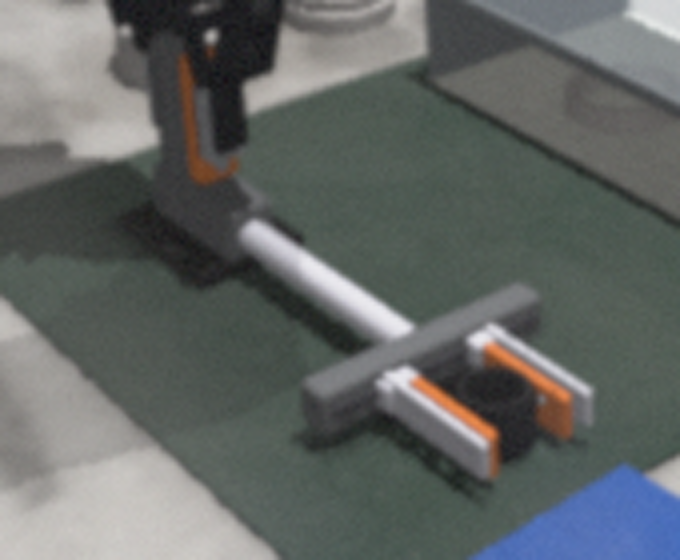

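Call:
apply_moves(motion=[[[0,0,-0.05],0],[[0,0,-0.1],0],[[0,0,-0.2],0],[[0,0,-0.3],0],[[0,0,-0.3],0],[[0,0,-0.3],0],[[0,0,-0.3],0],[[0,0,-0.3],0],[[0,0,-0.3],0],[[0,0,-0.3],0]], gripper=0.51)

```text
t: 22.25
tcp_pos: [0.5204, 0.0131, 0.0527]
tcp_rot: [-1.318, 1.133, 1.32]
contact_force: [0.6, 0.2, -2.8]
width: 0.494
```

Call:
apply_moves(motion=[[[0,0,-0.05],0],[[0,0,-0.1],0],[[0,0,-0.2],0],[[0,0,-0.3],0],[[0,0,-0.35],0],[[0,0,-0.35],0],[[0,0,-0.35],0],[[0,0,-0.35],0],[[0,0,-0.35],0],[[0,0,-0.35],0]], gripper=0.42)

```text
t: 23.25
tcp_pos: [0.521, 0.0097, 0.0527]
tcp_rot: [-1.318, 1.133, 1.32]
contact_force: [0.8, -0.5, -2.7]
width: 0.58
```

Call:
apply_moves(motion=[[[0,0,0],0],[[0,0,0],0],[[0,0,0],0],[[0,0,0],0],[[0,0,0],0],[[0,0,0],0],[[0,0,0],0],[[0,0,0],0],[[0,0,0],0],[[0,0,0],0]], gripper=0)

```text
t: 24.25
tcp_pos: [0.521, 0.0097, 0.0527]
tcp_rot: [-1.319, 1.133, 1.32]
contact_force: [0.4, -0.1, 0.3]
width: 0.999
```

```bash
python3 -c "
from h import *
S=grab('side','s13')
cv2.imwrite('pics/s13z.png',cv2.resize(S['color'][180:320,150:320,::-1],None,fx=4,fy=4,interpolation=cv2.INTER_CUBIC))
grab('wrist','w13')
plan([.52,.015,.054],98.5)"
```

```text
t 24.35 tcp [0.521  0.0096 0.0527] zyaw 98.64 xaxis [ 0.     0.001 -1.   ] y [-0.989 -0.15  -0.   ] shift [-0.13  0.01  0.54] turn 0.14 w 1.001 F [-0.2  0.7 -0.1] q [-0.12  0.47 -0.5   0.61  0.   -0.27]
```

View pics/s13z.png

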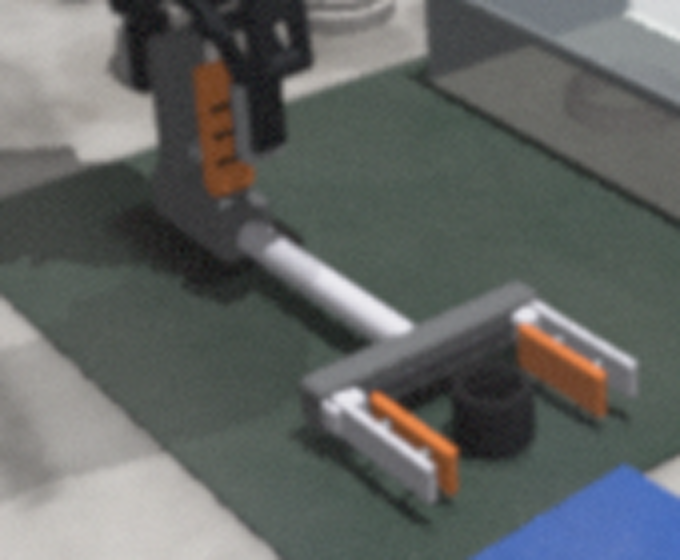

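View pics/w13.png

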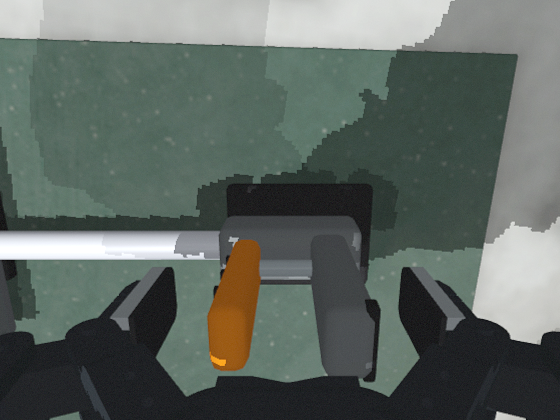

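The jaws have reopened with the loupe upright between them, and the fingers are clear on both sides. I'll back straight up.

Call:
apply_moves(motion=[[[-0.5,0,0],0],[[-1.5,0,0],0],[[-3,0,0],0],[[-5,0,0],0],[[-7,0,0],0],[[-9,0,0],0],[[-11,0,0],0],[[-13,0,0],0],[[-14.5,0,0],0],[[-15,0,0],0]])

```text
t: 25.35
tcp_pos: [0.522, 0.0093, 0.2053]
tcp_rot: [-1.321, 1.131, 1.317]
contact_force: [0.3, 0.6, 0.1]
width: 1.002
```

Call:
apply_moves(motion=[[[0,1,0.5],0],[[0,3,1.5],0],[[0,5,3],0],[[0,7,5],0],[[0,9,7],0],[[0,11,9],0],[[0,12,11],0],[[0,13,12],0],[[0,13,12],0],[[0,13,12],0]])

```text
t: 26.35
tcp_pos: [0.3756, 0.1082, 0.2047]
tcp_rot: [-1.322, 1.13, 1.316]
contact_force: [-1.0, -1.1, 0.7]
width: 1.005
```

```bash
python3 -c "
from h import *
S=grab('side','s14');T=grab('top','t14')
plan([.52,.015,.054],98.5)
g=cv2.cvtColor(T['color'],cv2.COLOR_RGB2GRAY)
cv2.imwrite('pics/f.png',np.hstack([cv2.resize(T['color'][60:330,150:390,::-1],None,fx=1.6,fy=1.6),cv2.resize(S['color'][160:320,140:380,::-1],(400,432))[:432]][:2]) if 0 else cv2.resize(T['color'][60:330,150:390,::-1],None,fx=2.2,fy=2.2))
print(proj(S,[.754,-.1159,.031]))
"
```

```text
t 26.45 tcp [0.3762 0.1079 0.2048] zyaw 98.6 xaxis [ 0.005  0.001 -1.   ] y [-0.989 -0.15  -0.005] shift [ 15.14 -12.76 -11.34] turn 0.1 w 0.992 F [-0.5  0.  -0.3] q [ 0.09  0.05 -0.61  0.9   0.   -0.06]
(np.float64(348.41921587320076), np.float64(221.08114855185357))
```

View pics/f.png

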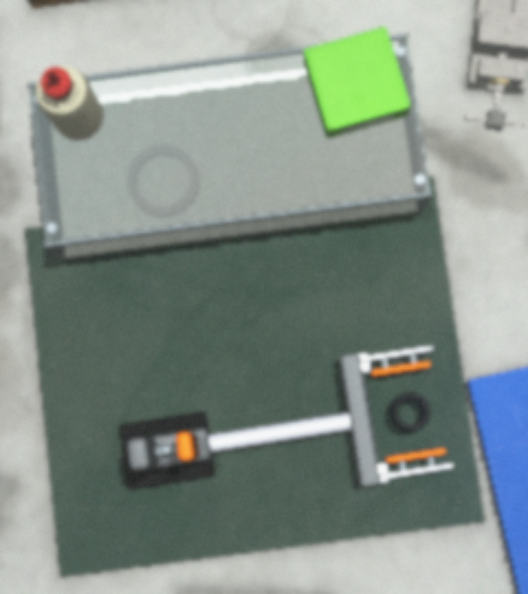

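View pics/s14.png

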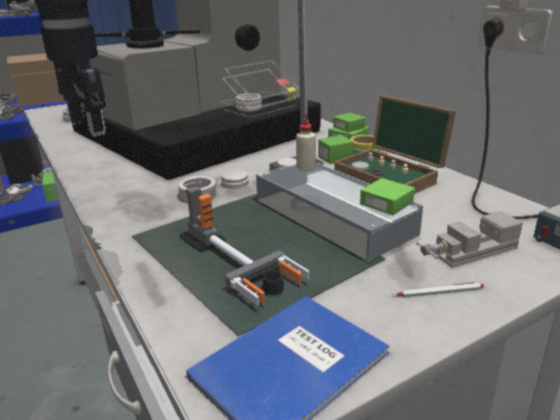

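The top view shows the loupe upright between the open jaws on the mat. The reacher stands upright and wholly on the mat, and the ring sits where it was in the stand. The arm is clear.

```bash
python3 -c "
from cell import finish_job
print(finish_job())"
```

```text
the job is handed in; nothing more can be done
None
```

The loupe is out of the stand and upright on the green mat, and the job is handed in at about 26.5 s on the robot's clock.

- **What I did:** I took the reacher by its handle and carried it with a 3 mm squeeze. I then turned it to face the stand, put its open jaws round the loupe, and squeezed fully to close them there. After drawing the loupe out, I turned the reacher parallel to the stand so it fitted wholly on the mat. I lowered both, let go in stages and backed the arm away.
- **Last checks:** The final top and side pictures show the loupe upright between the reopened jaws, well clear of the stand. The reacher stands upright on the mat. By eye, the bearing ring has not moved, and the gripper never touched the loupe. Forces reported at the end of each move stayed under about 10 N.
- **Disagreements:** At full squeeze the opening read about 35 mm, where the handle should stop at 36 mm. My first rough side-view fix of the loupe was about 10 mm off the top-view one. I used the top-view fix, and its projection into the side picture then matched. No check failed.

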